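# Roll up the cooling case and spread out the biscuits

## Task

Roll the slatted shutter of the cooling case all the way up so that it stays open, then spread the heap of five biscuits along the whole length of the tray inside (some in its left, middle and right thirds) into one even layer: each flat on the tray's floor, glazed side up, with at least 3 cm of clear tray between any two. Do not tip any biscuit over on the way, and leave the sugar pot in the case and everything else on the table where it stands.

Things in the scene. Friction and masses are not known exactly. Their poses are not given: they have to be found in the camera images.
- case: roll-top cooling case, 480 mm deep (x), 530 wide (y), fixed on the table: floor slab 8 mm, clear side cheeks (inner faces y = +-255), fixed rear hood from 100 mm behind the origin. Origin on the table under the axis of its curved side tracks, midway between the cheeks; x to the rear, y left. Tracks: arcs of 270 mm radius about a line along y 120 mm below the origin, topping out 157 mm above the table
- shutter (a joint): slatted wooden shutter running up and back in the tracks: its angle (rad) about the case's y line 120 mm below the case's origin. 0 fully down, 1.12 the stop, fully open; stays where it is left; takes about 4 N at the bar. When open its front edge lies about 30 mm behind the case's origin, 155 mm above the table, leaving the tray open from above
- shutter_grip (a point): middle of the shutter's pull bar: round steel, 12 mm thick, 160 mm long along the case's y, standing 45 mm out from the front slat (41 mm from its face) and joined to it at both ends. It moves up and back on an arc of 315 mm radius about the line given for the shutter's joint
- tray_mid (a point): middle of the tray's inner floor, 12 mm above the table; axes as the case's (x to the rear, y left, along the tray). The aluminium tray is fixed in the case, centred 130 mm in front of the case's origin and 30 mm to its right (-y); inside 172 mm (x) by 422 mm (y); walls 4 mm thick, 12 mm above the inner floor
- biscuit_a: thick round biscuit, 60 mm across, 28 mm thick, 40 to 90 g, brown glaze with a swirl on its upper face; origin at the centre of its underside, z out of the glazed face. The five are alike; at the start it lies on the tray in the heap
- biscuit_b: thick round biscuit, 60 mm across, 28 mm thick, 40 to 90 g, brown glaze with a swirl on its upper face; origin at the centre of its underside, z out of the glazed face. The five are alike; at the start it lies on the tray in the heap
- biscuit_c: thick round biscuit, 60 mm across, 28 mm thick, 40 to 90 g, brown glaze with a swirl on its upper face; origin at the centre of its underside, z out of the glazed face. The five are alike; at the start it lies on the tray in the heap
- biscuit_d: thick round biscuit, 60 mm across, 28 mm thick, 40 to 90 g, brown glaze with a swirl on its upper face; origin at the centre of its underside, z out of the glazed face. The five are alike; at the start it lies on the tray in the heap
- biscuit_e: thick round biscuit, 60 mm across, 28 mm thick, 40 to 90 g, brown glaze with a swirl on its upper face; origin at the centre of its underside, z out of the glazed face. The five are alike; at the start it lies on top of the others
- sugar_pot: white round jar with a steel cap, 52 mm across, 75 mm tall, upright inside the case on its floor, to the +y side of the tray; origin under its centre. A bystander
- cutter_big: steel ring cutter 100 mm across, 45 mm tall, on the table; origin under its centre. A bystander
- cutter_small: steel ring cutter 76 mm across, 45 mm tall, on the table; origin under its centre. A bystander
- nut_tub: empty clear plastic tub 130 x 170 x 75 mm on the table; origin under its centre. A bystander
- spatula: spatula 240 mm long lying on the table along its x axis. A bystander
- milk: white plastic bottle with a blue cap, 72 mm across, 170 mm tall, on the table; origin under its centre. A bystander
- bowl: steel bowl 150 mm across, 70 mm tall, on the table; origin under its centre. A bystander

How it is judged:
On the way:
1. the shutter is fully up (value of joint shutter above 1 rad), for 0.2 s.
At the end, for the whole second after the job is handed in: Shutter open (over 1.0 rad). Five biscuits at rest in the tray, flat on its floor (6 mm, 0.12 rad), glazed side up; centres over 86 mm apart (26 mm gaps); at least one centre in each third of the tray (bounds 70 mm either side of its middle) (value of joint shutter above 1 rad and velocity of joint shutter below 0.05 rad/s and angle between each of biscuit_a, biscuit_b, biscuit_c, biscuit_d, biscuit_e's own z axis and vertical below 0.12 rad and z of biscuit_a in the frame of tray_mid between -0.005 and 0.006 m and x of biscuit_a in the frame of tray_mid between -0.062 and 0.062 m and y of biscuit_a in the frame of tray_mid between -0.187 and 0.187 m and linear speed of each of biscuit_a, biscuit_b, biscuit_c, biscuit_d, biscuit_e below 0.02 m/s and z of biscuit_b in the frame of tray_mid between -0.005 and 0.006 m and x of biscuit_b in the frame of tray_mid between -0.062 and 0.062 m and y of biscuit_b in the frame of tray_mid between -0.187 and 0.187 m and z of biscuit_c in the frame of tray_mid between -0.005 and 0.006 m and x of biscuit_c in the frame of tray_mid between -0.062 and 0.062 m and y of biscuit_c in the frame of tray_mid between -0.187 and 0.187 m and z of biscuit_d in the frame of tray_mid between -0.005 and 0.006 m and x of biscuit_d in the frame of tray_mid between -0.062 and 0.062 m and y of biscuit_d in the frame of tray_mid between -0.187 and 0.187 m and z of biscuit_e in the frame of tray_mid between -0.005 and 0.006 m and x of biscuit_e in the frame of tray_mid between -0.062 and 0.062 m and y of biscuit_e in the frame of tray_mid between -0.187 and 0.187 m and horizontal distance between biscuit_a and biscuit_b above 0.086 m and horizontal distance between each of biscuit_a, biscuit_b and biscuit_c above 0.086 m and horizontal distance between each of biscuit_a, biscuit_b, biscuit_c and biscuit_d above 0.086 m and horizontal distance between each of biscuit_a, biscuit_b, biscuit_c, biscuit_d and biscuit_e above 0.086 m and y of any of biscuit_a, biscuit_b, biscuit_c, biscuit_d, biscuit_e in the frame of tray_mid above 0.07 m and y of any of biscuit_a, biscuit_b, biscuit_c, biscuit_d, biscuit_e in the frame of tray_mid below -0.07 m and (y of biscuit_a in the frame of tray_mid between -0.07 and 0.07 m or y of biscuit_b in the frame of tray_mid between -0.07 and 0.07 m or y of biscuit_c in the frame of tray_mid between -0.07 and 0.07 m or y of biscuit_d in the frame of tray_mid between -0.07 and 0.07 m or y of biscuit_e in the frame of tray_mid between -0.07 and 0.07 m)); the robot touches nothing.
It fails at once if a biscuit tips over (more than 60 degrees) (angle between any of biscuit_a, biscuit_b, biscuit_c, biscuit_d, biscuit_e's own z axis and vertical above 1.05 rad).
It fails at once if a bystander is moved by more than 25 mm (distance of any of sugar_pot, cutter_big, cutter_small, nut_tub, spatula, milk, bowl from where it was at the start of the episode above 0.025 m).
It also fails if it takes over 72 s, if anything falls off the work surface, if the arm or the gripper's body presses on something with over 40 N, if the wrist force passes 120 N, or if a joint passes its speed limit or range.

## Robot

A 7-joint arm with a two-finger parallel gripper is mounted at the origin on the work surface. World frame = base frame: x ahead of the robot, y to its left, z up, the work surface at z = 0. Lengths are in m, angles in rad, forces in N, time in s.
With the tool pointing down it reaches from about 0.4 to 0.85 m from the base axis. Payload 10.4 kg.
Tool frame: the origin (TCP) lies on the centre line of the jaws, within the pads' length; the fingertips stand 11 mm ahead of it and the grasp point (between the pads) lies 8 mm behind it; z points along the fingers, y is the line along which they close (so a half turn about z gives the same grasp; the last joint's range is limited). The gripper opens to 87 mm and grips with 3 to 60 N. Pads are 19 mm wide; open, the fingers measure 117 mm over their backs; the gripper's body (75 mm by 190 mm) begins 51 mm behind the grasp point.
Start: joints at [-1.193, 0.332, -0.065, 1.46, 0.022, 1.35, -0.088], TCP at [0.244, 0.575, 0.234] pointing down, gripper open.
Joint ranges: [-2.6, 2.6], [-0.5, 2.12], [-1.47, 1.34], [0.16, 2.42], [-1.27, 4.41], [0.06, 2.06], [-2.6, 2.6]. Speed limits (rad/s): [2.22, 2.22, 2.79, 2.79, 3.14, 3.14, 3.14].

## Interface

Orientations are given as a unit quaternion [x, y, z, w].
In Python, from bench import r gives the robot as it stands.
- The arm moves only by the shell command python3 -m pendant 'ROWS' [OPENING] [FORCE]. ROWS is JSON, a list of rows, each a list of 4 numbers: the shift along the tool's x, y, z in m, then the turn about the tool's z in rad. A call has 1 to 8 rows; each row shifts and turns the commanded pose from where the row before left it, along the tool's axes as they then stand; what a row does not reach is not made up. A row lasts 1/12 s, in which the tool goes at most 41.7 mm and 7.16 degrees, less where a joint would pass 70% of its speed; a pose out of reach is approached as far as the arm can. A call with a gripper value outside its range is refused whole. OPENING is the opening, from 0 (shut) to 1 (fully open), set as the call begins (- or left out, the last holds). The fingers move at their own pace and stop on an object; FORCE is the grip in N (left out, the last holds). Time passes only in rows, so rows that do not move let the fingers close. It gives the time, the measured TCP pose, the force, the opening and the grip force at its end, in the units of the state.
- r.read_state(): the state, without advancing time (a new reading comes with each control period).
- r.camera(name): name is "side" or "top"; returns a dict with "img" (384x512x3 uint8, red, green, blue), "camera_matrix" (3x3 intrinsics, pixels), "dist_coeffs" ([k1, k2, p1, p2, k3] as OpenCV has them; the pictures are not rectified), "xyz" and "attitude" of the camera in the world. Camera axes: x right, y down, z forward; pixel columns grow to the right and rows downward; lengths in m; the calibration is good to about 2 mm. A picture is of the moment at which its call begins. There is no depth.
- r.close_job(): hands the job in; it is judged then, once.
Trained networks look in the newest picture that a camera, given by its name, has taken for a name from the list of things; names that differ only in an ending like _2 or _b are one class to them, and where a whole thing is asked for, a point or a joint stands for the part that bears it (a point fixed in the world has none). Each returns a list of dicts, best first, with "score" (0 to 1); they miss things now and then, are a little off and sometimes report something else, mostly with a low value. They report only what shows in the picture. A call takes as long as a camera call.
- r.outline_of(thing, camera): "mask" (384x512 bool, what is visible of it) and "bbox" ([centre column, centre row, width, height] in pixels, round what is visible of it).
The state is a dict: "time": time; "joint_positions": joint angles; "joint_vel": joint speeds; "joint_torque": joint torques, N m; "ee_pos": TCP position; "eef_rot": TCP orientation; "ft_force": force on the tool from outside, world axes, zero at the start; "torque": the same for the moment, N m; "width": finger opening in m; "grip_force": force on a finger pad.
Only numpy, scipy, OpenCV 4.12 (cv2) and the standard library are available. Lean on these libraries where they do the work, as an engineer would, in place of code of your own. Each camera call takes 0.05 s, during which the arm holds its last target. There are 200 camera calls.

## Working session

There is one attempt and no reset: what is moved stays moved. The work goes in short steps, Python scripts to look and compute and a shell command to move; the robot and the scene stay as the last step left them, time stands still between calls to the robot, and variables do not carry over. Pictures are saved under pics/ and viewed, at most 10 in all, crops included, and the job is handed in when it is done.

```bash
mkdir -p pics; ls; python3 - <<'E'
from bench import r
import cv2,numpy as np
s=r.read_state(); print({k:np.round(v,3) for k,v in s.items()})
ims=[]
for n in("side","top"):
    c=r.camera(n); ims.append(c["img"]); print(n,c["camera_matrix"],c["dist_coeffs"],c["xyz"],c["attitude"])
    cv2.imwrite(f"pics/{n}0.png",cv2.resize(c["img"][:,:,::-1],(800,600)))
    for t in("shutter_grip","shutter","case","biscuit_a","sugar_pot","tray_mid"):
        try:
            for d in r.outline_of(t,n)[:6]: print(n,t,round(d["score"],2),np.round(d["bbox"]))
        except Exception as e: print(t,e)
E
```

```text
pics
{'time': np.float64(0.0), 'joint_positions': array([-1.193,  0.333, -0.065,  1.461,  0.022,  1.35 , -0.088]), 'joint_vel': array([ 0.   ,  0.001, -0.   ,  0.001,  0.   , -0.   , -0.   ]), 'joint_torque': array([-1.0000e-03, -6.2324e+01,  2.4000e-02, -3.8991e+01, -6.1000e-02,
        4.0000e-02,  0.0000e+00]), 'ee_pos': array([0.244, 0.575, 0.233]), 'eef_rot': array([ 0.199,  0.98 , -0.001, -0.   ]), 'ft_force': array([ 0.451,  0.259, -0.637]), 'torque': array([-0.012, -0.055,  0.009]), 'grip_force': np.float64(0.0), 'width': np.float64(0.087)}
side [[390.55191446   0.         261.1259131 ]
 [  0.         390.55191446 197.00385167]
 [  0.           0.           1.        ]] [0.02553775 0.         0.         0.         0.        ] [ 0.20077966 -0.93675051  0.94795751] [ 0.90964986 -0.14161525  0.06085476 -0.38571875]
side shutter_grip 0.89 [314. 176. 147. 125.]
side shutter_grip 0.56 [320. 185. 183. 155.]
side case 0.78 [318. 186. 183. 158.]
side biscuit_a 0.59 [278. 205.   9.  12.]
side tray_mid 0.62 [319. 187. 183. 152.]
top [[473.38689597   0.         248.47979538]
 [  0.         473.38689597 189.08725131]
 [  0.           0.           1.        ]] [-0.08089634  0.          0.          0.          0.        ] [ 0.39901122 -0.00680585  1.75641553] [-0.70505909  0.70874652 -0.01585696  0.01784948]
top shutter_grip 0.98 [254. 141. 150.  91.]
top shutter 0.95 [255. 141. 150. 101.]
top case 0.61 [252. 130. 162. 145.]
top biscuit_a 0.44 [253. 141. 153. 101.]
top tray_mid 0.6 [253. 131. 164. 148.]
```

View pics/top0.png

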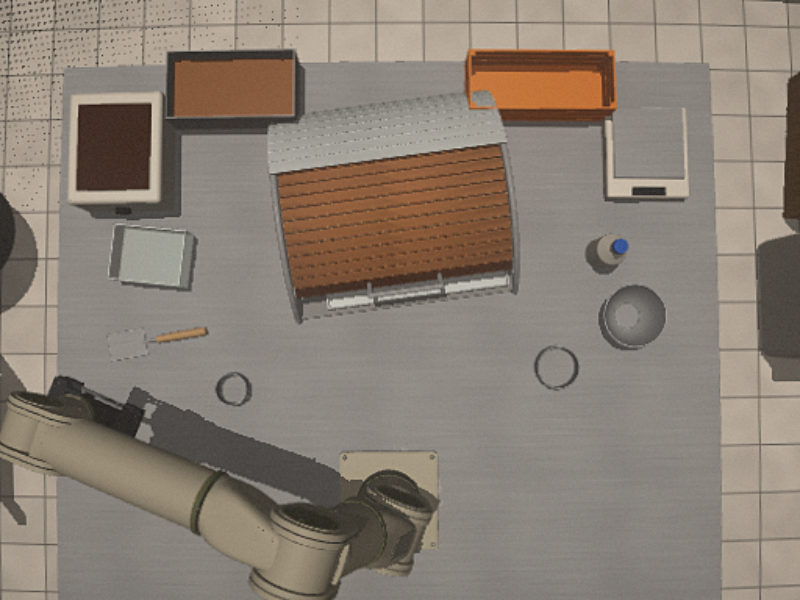

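View pics/side0.png

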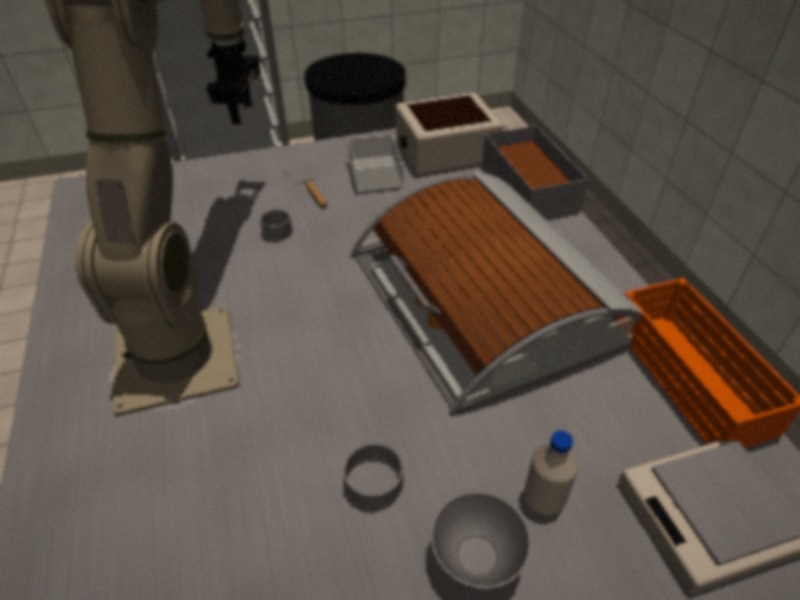

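The top view shows the case yawed by a few degrees, with the bar at (370,297)–(443,290), the hood's front edge at (272,172)–(505,145) and the front corners at (300,320)/(518,290). The side view shows a biscuit just visible under the shutter at (434,320).

```bash
cat > h.py <<'E'
import numpy as np,cv2
from bench import r
from scipy.spatial.transform import Rotation as R
def ray(c,uv):
    p=cv2.undistortPoints(np.array(uv,float).reshape(-1,1,2),c["camera_matrix"],np.array(c["dist_coeffs"]))[:,0]
    return R.from_quat(c["attitude"]).apply(np.c_[p,np.ones(len(p))])
def onz(c,uv,z):
    d=ray(c,uv); o=np.array(c["xyz"]); return o+d*((np.asarray(z)-o[2])/d[:,2])[:,None]
def proj(c,P):
    Rm=R.from_quat(c["attitude"]).inv(); 
    return cv2.projectPoints(np.array(P,float).reshape(-1,1,3),Rm.as_rotvec(),-Rm.apply(c["xyz"]),c["camera_matrix"],np.array(c["dist_coeffs"]))[0][:,0]
def crop(c,cx,cy,w,h,s,name):
    x,y=int(cx-w/2),int(cy-h/2); im=c["img"][y:y+h,x:x+w,::-1]
    cv2.imwrite("pics/"+name,cv2.resize(im,None,fx=s,fy=s,interpolation=cv2.INTER_CUBIC))
E
python3 - <<'E'
from h import *
c=r.camera("top"); k=1/1.5625
print(onz(c,np.array([[300,321],[518,291]])*k,[.004,.004]))
print("hood",onz(c,np.array([[272,172],[505,145]])*k,[.137]*2))
print("bar",onz(c,np.array([[370,297],[443,291]])*k,[.063]*2))
crop(c,252,150,200,150,4,"case1.png"); print(int(252-100),75)
E
```

```text
[[ 0.42306601  0.20753845  0.004     ]
 [ 0.49158713 -0.31058962  0.004     ]]
hood [[ 0.7520253   0.25423195  0.137     ]
 [ 0.80995869 -0.263872    0.137     ]]
bar [[ 0.47647612  0.0396072   0.063     ]
 [ 0.48936429 -0.12784683  0.063     ]]
152 75
```

View pics/case1.png

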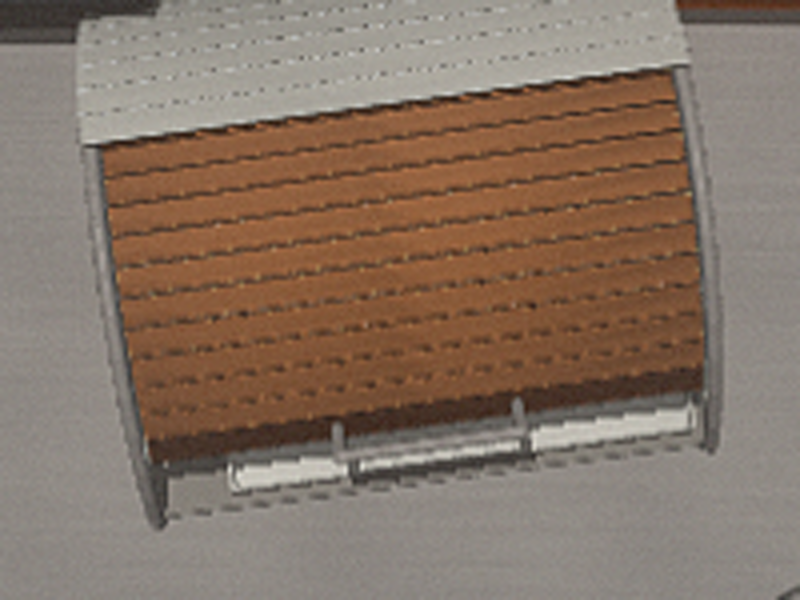

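```bash
python3 - <<'E'
from h import *
from scipy.optimize import least_squares
c=r.camera("top")
px=np.array([[160,525],[712,450],[83,145],[690,65],[232,490],[695,430],[338,453],[523,437]])/4.+[152,75]
def pts(p):
    x,y,a,f=p
    L=np.array([[-.24,.26,.004],[-.24,-.26,.004],[.1,.265,.137],[.1,-.265,.137],[-.22,.185,.02],[-.22,-.245,.02],
     [-.315*np.sin(f),.077,.315*np.cos(f)-.12],[-.315*np.sin(f),-.077,.315*np.cos(f)-.12]])
    return R.from_euler('z',a).apply(L)+[x,y,0]
s=least_squares(lambda p:(proj(c,pts(p))-px).ravel(),[.68,-.02,-.12,.95],loss='soft_l1')
print(s.x); print(np.round((proj(c,pts(s.x))-px)*1,1).tolist()); x,y,a,f=s.x
for t in np.arange(0,1.13,.14): 
    print(round(t,2),np.round(R.from_euler('z',a).apply([-.315*np.sin(f-t),0,.315*np.cos(f-t)-.12])+[x,y,0],3))
print("tray",R.from_euler('z',a).apply([-.13,-.03,.012])+[x,y,0])
q=r.read_state()["eef_rot"];print(R.from_quat(q).as_matrix().round(3))
E
```

```text
[ 0.68990421 -0.01704293  0.12607061  0.70633228]
[[-0.9, 0.3], [0.1, 0.7], [0.1, -2.2], [-0.4, -2.0], [0.1, 0.9], [0.3, 0.6], [1.6, 0.8], [-0.6, -1.0]]
0.0 [ 0.487 -0.043  0.12 ]
0.14 [ 0.522 -0.038  0.146]
0.28 [ 0.561 -0.033  0.167]
0.42 [ 0.602 -0.028  0.182]
0.56 [ 0.644 -0.023  0.192]
0.7 [ 0.688 -0.017  0.195]
0.84 [ 0.732 -0.012  0.192]
0.98 [ 0.774 -0.006  0.183]
1.12 [ 0.816 -0.001  0.168]
tray [ 0.56470804 -0.06315064  0.012     ]
[[-0.921  0.39   0.   ]
 [ 0.39   0.921  0.   ]
 [ 0.     0.    -1.   ]]
```

```bash
python3 - <<'E'
from h import *
c=r.camera("side")
for f in (.6,.7,.8,.9): 
    P=R.from_euler('z',.12).apply([[-.315*np.sin(f),s*.08,.315*np.cos(f)-.12] for s in(1,-1)])+[.69,-.017,0]
    print(f,((proj(c,P)-[200,132])*5.7).round().tolist())
crop(c,270,182,140,100,5.7,"bar1.png")
E
```

```text
0.6 [[331.0, 146.0], [453.0, 316.0]]
0.7 [[292.0, 183.0], [411.0, 355.0]]
0.8 [[256.0, 222.0], [371.0, 396.0]]
0.9 [[225.0, 262.0], [337.0, 437.0]]
```

View pics/bar1.png

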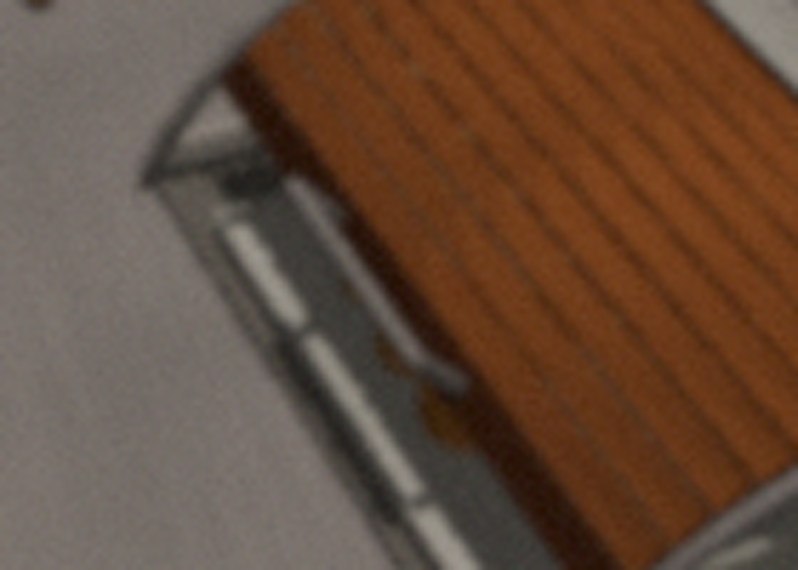

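The bar's ends are at (295,183) and (418,358), which fits 0.70 rad, so the bar is about 0.12 m up. Next I turn the tool into the case's frame and go above the bar.

```bash
python3 -m pendant '[[0,0,-0.003,0.117],[0,0,-0.003,0.117],[0,0,-0.003,0.117],[0,0,-0.003,0.117],[0,0,0,0.117],[0,0,0,0.117],[0,0,0,0.117],[0,0,0,0.117]]' 0.4 30 
python3 -m pendant '[[0,0,0,0.117],[-0.04,0.0105,0,0],[-0.04,0.0105,0,0],[-0.04,0.0105,0,0],[-0.04,0.0105,0,0],[-0.04,0.0105,0,0],[-0.04,0.0105,0,0],[-0.04,0.0105,0,0]]'
python3 -m pendant '[[-0.04,0.0105,0,0],[-0.04,0.0105,0,0],[-0.04,0.0105,0,0],[-0.04,0.0105,0,0],[-0.04,0.0105,0,0],[-0.04,0.0105,0,0],[-0.04,0.0105,0,0],[-0.04,0.0105,0,0]]'
python3 -m pendant '[[-0.04,0.0105,0,0],[0,0,0,0]]'
python3 -c "
from h import *
s=r.read_state();print(R.from_quat(s['eef_rot']).as_matrix().round(3),s['joint_positions'].round(2))"
```

```text
time: 1.52
ee_pos: [0.2438, 0.5755, 0.2456]
eef_rot: [0.622, 0.783, 0.0, -0.0]
ft_force: [0.2, -0.1, -0.4]
width: 0.0417
grip_force: 0.0
time: 2.18
ee_pos: [0.3499, 0.304, 0.2457]
eef_rot: [0.665, 0.747, 0.0, -0.0]
ft_force: [-0.1, 0.5, 0.4]
width: 0.0344
grip_force: 0.0
time: 2.85
ee_pos: [0.4706, -0.0041, 0.246]
eef_rot: [0.665, 0.747, 0.001, 0.0]
ft_force: [1.1, 0.5, 0.1]
width: 0.0349
grip_force: 0.0
time: 3.02
ee_pos: [0.4867, -0.0485, 0.2462]
eef_rot: [0.668, 0.744, -0.0, 0.002]
ft_force: [-1.4, -0.5, -0.3]
width: 0.0348
grip_force: 0.0
[[-0.108  0.994  0.002]
 [ 0.994  0.108 -0.002]
 [-0.002  0.002 -1.   ]] [-0.7  -0.01  0.71  1.82  0.01  1.32  0.12]
```

```bash
python3 -m pendant '[[0,0,0.031,0],[0,0,0.031,0],[0,0,0.031,0],[0,0,0.029,0],[0,0,0,0]]'; python3 -m pendant '[[0,0,0,0],[0,0,0,0],[0,0,0,0],[0,0,0,0]]' 0 30
```

```text
time: 3.43
ee_pos: [0.4823, -0.0404, 0.1191]
eef_rot: [0.664, 0.747, -0.003, -0.002]
ft_force: [-0.6, -0.0, -1.3]
width: 0.035
grip_force: 0.0
time: 3.77
ee_pos: [0.4865, -0.0404, 0.1252]
eef_rot: [0.664, 0.747, 0.001, 0.001]
ft_force: [0.1, -0.0, 0.9]
width: 0.0158
grip_force: 0.0
```

```bash
python3 -m pendant '[[0,0,0,0],[0,0,0,0],[0,0,0,0]]'
```

```text
time: 4.02
ee_pos: [0.4861, -0.0404, 0.1242]
eef_rot: [0.664, 0.747, 0.001, 0.001]
ft_force: [1.9, 0.5, 0.6]
width: 0.0108
grip_force: 30.0
```

```bash
python3 -m pendant '[[0,0.0125,-0.0098,0],[0,0.0126,-0.0093,0],[0,0.0132,-0.0085,0],[0,0.0136,-0.008,0],[0,0.014,-0.0072,0],[0,0.0144,-0.0065,0],[0,0.0147,-0.0057,0],[0,0.0149,-0.0051,0]]'
python3 -m pendant '[[0,0.0152,-0.0042,0],[0,0.0153,-0.0036,0],[0,0.0155,-0.0027,0],[0,0.0157,-0.002,0],[0,0.0157,-0.0012,0],[0,0.0157,-0.0004,0],[0,0.0157,0.0004,0],[0,0.0157,0.0012,0]]'
```

```text
time: 4.68
ee_pos: [0.5943, -0.0266, 0.1855]
eef_rot: [0.664, 0.748, 0.0, -0.002]
ft_force: [-10.9, 2.4, 20.4]
width: 0.0111
grip_force: 30.1
time: 5.35
ee_pos: [0.7197, -0.0104, 0.1985]
eef_rot: [0.664, 0.748, 0.002, -0.0]
ft_force: [-1.1, 6.3, 12.1]
width: 0.0109
grip_force: 30.0
```

```bash
python3 -m pendant '[[0,0.0156,0.002,0],[0,0.0156,0.0027,0],[0,0.0155,0.0035,0],[0,0.012,0.0035,0],[0,0,0,0]]'
python3 - <<'E'
from h import *
s=r.read_state();p=s["ee_pos"];l=R.from_euler('z',-.12).apply(p-[.69,-.017,0]);print(l,np.arctan2(l[0],l[2]+.12))
E
```

```text
time: 5.77
ee_pos: [0.7683, -0.0114, 0.1854]
eef_rot: [0.667, 0.745, -0.009, -0.007]
ft_force: [-58.8, -5.4, 34.2]
width: 0.0805
grip_force: 30.0
[ 0.07838197 -0.00377949  0.18537964] 0.2512469506042222
```

```bash
python3 -m pendant '[[0,-0.02,0,0],[0,-0.008,0,0],[0,0,0,0]]' 1 ; python3 - <<'E'
from h import *
c=r.camera("side");crop(c,300,182,200,150,4,"s2.png")
E
```

```text
time: 6.02
ee_pos: [0.7472, -0.0101, 0.1846]
eef_rot: [0.665, 0.747, -0.0, -0.001]
ft_force: [-0.1, -0.3, -0.3]
width: 0.0861
grip_force: 0.0
```

View pics/s2.png

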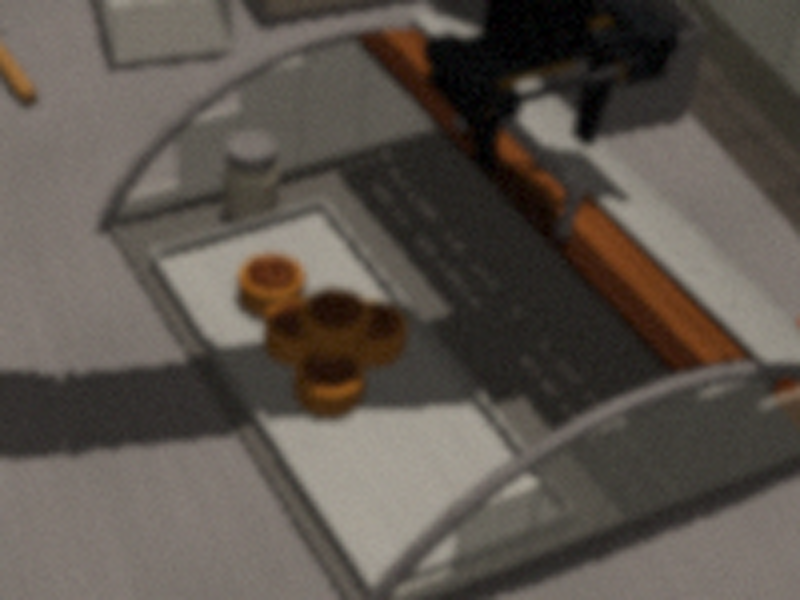

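The shutter is up. The heap lies mid-tray: one biscuit on top at (335,310) and four around it at (270,280), (290,335), (385,325) and (330,380). The pot is at (250,180) and the bar sits free between the open fingers. I lift off and clear the view.

```bash
python3 -m pendant '[[0,0,-0.025,0],[0,0,-0.03,0],[0,0,-0.03,0],[0.03,-0.027,0,0],[0.03,-0.027,0,0],[0.03,-0.027,0,0],[0.03,-0.027,0,0],[0.03,-0.027,0,0]]'; python3 -m pendant '[[0.032,-0.025,0,0],[0.032,-0.025,0,0],[0.032,-0.025,0,0],[0.032,-0.025,0,0],[0.032,-0.025,0,0],[0.032,-0.025,0,0],[0,0,0,0]]'; python3 - <<'E'
from h import *
c=r.camera("top")
for d in r.outline_of("biscuit_a","top"):
    b=np.array(d["bbox"]); print(round(d["score"],2),b.round(1),onz(c,[b[:2]],[.03])[0].round(3))
for d in r.outline_of("sugar_pot","top")[:2]: print("pot",d["score"],onz(c,[d["bbox"][:2]],[.06]))
crop(c,252,140,180,134,4.4,"t3.png"); print(252-90,140-67)
E
```

```text
time: 6.73
ee_pos: [0.5959, 0.1252, 0.2692]
eef_rot: [0.664, 0.747, -0.0, -0.0]
ft_force: [0.4, 0.9, 0.8]
width: 0.0872
grip_force: 0.0
time: 7.32
ee_pos: [0.4199, 0.3041, 0.2696]
eef_rot: [0.661, 0.751, 0.0, -0.001]
ft_force: [-0.4, 1.2, 0.5]
width: 0.0867
grip_force: 0.0
0.64 [256.5 165.4  15.   13.8] [ 0.568 -0.032  0.03 ]
0.59 [252.1 172.9  13.3  18.5] [ 0.541 -0.016  0.03 ]
0.5 [230.6 171.8  20.5  17.9] [0.545 0.063 0.03 ]
0.43 [267.4 169.8  17.8  14.5] [ 0.552 -0.072  0.03 ]
0.41 [259.1 154.4  17.5  16.5] [ 0.608 -0.042  0.03 ]
pot 0.51 [[0.5634214  0.17768028 0.06      ]]
162 73
```

View pics/t3.png

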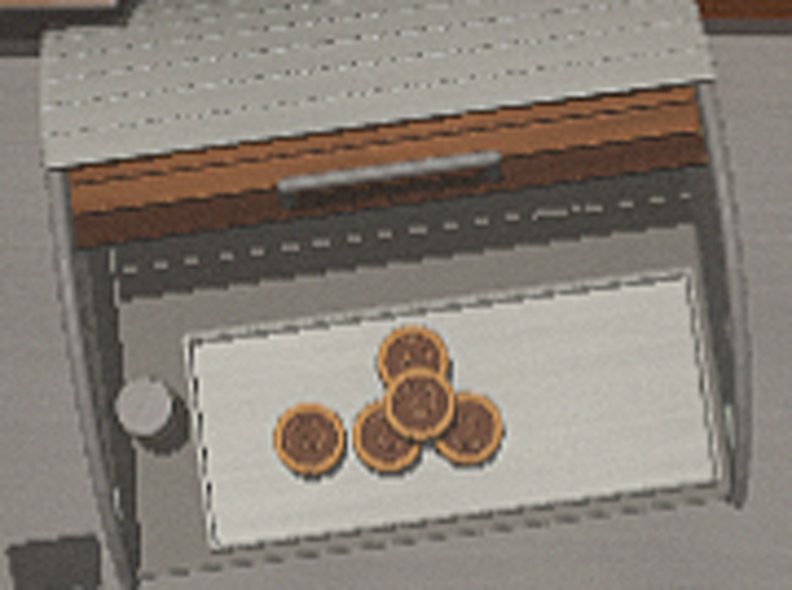

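The picture shows the shutter open. The top biscuit E is at (420,403), A at (310,439), B at (387,437), C at (469,429) and D at (413,361). The tray corners are (193,343), (688,280), (717,482) and (218,545).

```bash
cat >> h.py <<'E'
def case_to_px(c,p,L): return proj(c,R.from_euler('z',p[2]).apply(L)+[p[0],p[1],0])
E
python3 - <<'E'
from h import *
from scipy.optimize import least_squares
c=r.camera("top"); o=np.array([162,73])
px=np.array([[193,343],[688,280],[717,482],[218,545]])/4.4+o
L=np.array([[.086,.211,.024],[.086,-.211,.024],[-.086,-.211,.024],[-.086,.211,.024]])
s=least_squares(lambda p:(case_to_px(c,p,L)-px).ravel(),[.565,-.063,.12]);t=s.x;print("tray",t,s.fun.round(1))
u=np.array([[420,403],[310,439],[387,437],[469,429],[413,361]])/4.4+o
P=onz(c,u,[.068]+[.04]*4);l=R.from_euler('z',-t[2]).apply(P-[t[0],t[1],0])
for n,a,b in zip("EABCD",P,l):print(n,a.round(3),b.round(3))
oc=np.array([t[0],t[1],0])+R.from_euler('z',t[2]).apply([.13,.03,0]);print("origin",oc)
b=R.from_euler('z',-t[2]).apply(onz(c,[np.array([390,178])/4.4+o],[.185])-oc);print("bar",b)
e=R.from_euler('z',-t[2]).apply(onz(c,np.array([[76,245],[706,163]])/4.4+o,[.152]*2)-oc);print("edge",e)
tc=R.from_quat(r.read_state()["eef_rot"]).as_matrix();print(tc.round(3))
E
```

```text
tray [ 0.56387018 -0.06421048  0.12193931] [-0.4 -0.1  0.5 -0.2  0.3  0.  -0.4  0.3]
E [ 0.567 -0.035  0.068] [0.007 0.029 0.068]
A [0.541 0.056 0.04 ] [-0.008  0.122  0.04 ]
B [ 0.542 -0.008  0.04 ] [-0.015  0.059  0.04 ]
C [ 0.548 -0.076  0.04 ] [-0.017 -0.009  0.04 ]
D [ 0.605 -0.03   0.04 ] [0.045 0.029 0.04 ]
origin [ 0.68925576 -0.01862039  0.        ]
bar [[0.03941745 0.00273189 0.185     ]]
edge [[ 0.02545455  0.25093649  0.152     ]
 [ 0.02714283 -0.24436538  0.152     ]]
[[-0.116  0.993  0.001]
 [ 0.993  0.116 -0.   ]
 [-0.     0.    -1.   ]]
```

```bash
cat > go.py <<'E'
import sys
from h import *
s=r.read_state(); M=R.from_quat(s["eef_rot"]).as_matrix(); T=np.array([.5639,-.0642,0]); q=R.from_euler('z',.122)
l=q.inv().apply(s["ee_pos"]-T); print("tcp in tray",l.round(4),"axis deg",np.degrees(np.arctan2(M[1,1],M[0,1])-.122).round(1),"w",round(float(s["width"]),4))
if len(sys.argv)>1:
    g=q.apply(np.array([float(v) for v in sys.argv[1:4]]))+T
    print("tool shift",(M.T@(g-s["ee_pos"])).round(4))
E
python3 go.py 0.007 0.029 0.066
python3 -m pendant '[[-0.039,0.0116,0,0],[-0.039,0.0116,0,0],[-0.039,0.0116,0,0],[-0.039,0.0116,0,0],[-0.039,0.0116,0,0],[-0.039,0.0116,0,0],[-0.039,0.0116,0,0],[-0.039,0.0116,0,0]]' 1 15
python3 -m pendant '[[-0.034,0.0116,0.03,0],[0,0,0.04,0],[0,0,0.04,0],[0,0,0.03,0],[0,0,0,0]]'
python3 go.py 0.007 0.029 0.066
```

```text
tcp in tray [-0.0925  0.3746  0.2697] axis deg -0.4 w 0.0866
tool shift [-0.345   0.1015  0.2039]
time: 8.18
ee_pos: [0.5552, -0.0059, 0.27]
eef_rot: [0.666, 0.746, 0.0, 0.001]
ft_force: [1.4, 0.9, 0.5]
width: 0.0874
grip_force: 0.0
time: 8.6
ee_pos: [0.5649, -0.0328, 0.1273]
eef_rot: [0.666, 0.746, -0.004, -0.002]
ft_force: [-0.4, -0.7, -0.9]
width: 0.0872
grip_force: 0.0
tcp in tray [0.0048 0.0311 0.1273] axis deg -0.4 w 0.0872
tool shift [-0.002   0.0028  0.0612]
```

```bash
python3 -m pendant '[[-0.002,0.002,0.02,0],[0,0,0.02,0],[0,0,0.02,0],[0,0,0,0]]'; python3 go.py 0.007 0.029 0.066; python3 -m pendant '[[0,0,0,0],[0,0,0,0],[0,0,0,0],[0,0,0,0]]' 0.5
```

```text
time: 8.93
ee_pos: [0.5695, -0.0336, 0.0715]
eef_rot: [0.665, 0.747, -0.001, -0.001]
ft_force: [-0.5, 0.0, 0.1]
width: 0.0871
grip_force: 0.0
tcp in tray [0.0093 0.0297 0.0715] axis deg -0.3 w 0.0871
tool shift [-0.0007 -0.0023  0.0055]
time: 9.27
ee_pos: [0.5712, -0.0329, 0.0743]
eef_rot: [0.665, 0.747, 0.001, 0.001]
ft_force: [-0.0, 1.0, -0.1]
width: 0.068
grip_force: 0.0
```

```bash
python3 -m pendant '[[0,-0.003,0.007,0],[0,0,0,0],[0,0,0,0],[0,0,0,0]]' 0.5;python3 go.py; python3 -m pendant '[[0,0,0,0],[0,0,0,0],[0,0,0,0]]' 0.5;python3 go.py
```

```text
time: 9.6
ee_pos: [0.5672, -0.0331, 0.0657]
eef_rot: [0.665, 0.747, -0.0, -0.0]
ft_force: [0.4, -0.3, 1.7]
width: 0.0593
grip_force: 15.0
tcp in tray [0.0071 0.0304 0.0657] axis deg -0.3 w 0.0593
time: 9.85
ee_pos: [0.5672, -0.0331, 0.0657]
eef_rot: [0.665, 0.747, -0.0, -0.0]
ft_force: [-0.8, 0.9, 2.3]
width: 0.0594
grip_force: 15.0
tcp in tray [0.0071 0.0304 0.0657] axis deg -0.3 w 0.0594
```

```bash
python3 -m pendant '[[0,0,-0.015,0],[0,0,-0.025,0],[-0.01,-0.002,-0.02,0],[-0.035,-0.008,0,0],[-0.035,-0.008,0,0],[-0.035,-0.008,0,0],[-0.035,-0.008,0,0],[-0.03,-0.006,0,0]]'; python3 -m pendant '[[-0.01,-0.002,0.03,0],[0,0,0.03,0],[0,0,0,0],[0,0,0,0]]'; python3 go.py -0.035 -0.16 0.0385
```

```text
time: 10.52
ee_pos: [0.5476, -0.2191, 0.1257]
eef_rot: [0.665, 0.747, -0.0, -0.0]
ft_force: [0.6, 0.7, 0.3]
width: 0.0597
grip_force: 15.0
time: 10.85
ee_pos: [0.5467, -0.2263, 0.0649]
eef_rot: [0.665, 0.747, -0.001, -0.001]
ft_force: [0.4, 0.3, 0.2]
width: 0.0592
grip_force: 15.0
tcp in tray [-0.0368 -0.1588  0.0649] axis deg -0.3 w 0.0592
tool shift [-0.0012  0.0019  0.0263]
```

```bash
python3 -m pendant '[[-0.001,0.002,0.013,0],[0,0,0.012,0],[0,0,0,0],[0,0,0,0]]'; python3 go.py -0.035 -0.16 0.038
```

```text
time: 11.18
ee_pos: [0.5499, -0.227, 0.0405]
eef_rot: [0.664, 0.747, -0.0, -0.0]
ft_force: [0.3, -0.4, -0.8]
width: 0.0597
grip_force: 15.0
tcp in tray [-0.0338 -0.1599  0.0405] axis deg -0.2 w 0.0597
tool shift [-0.0001 -0.0012  0.0025]
```

```bash
python3 -m pendant '[[0,0,0.003,0],[0,0,0,0],[0,0,0,0],[0,0,0,0]]'; python3 -m pendant '[[0,0,0,0],[0,0,0,0],[0,0,0,0],[0,0,-0.01,0],[0,0,-0.03,0],[0,0,-0.04,0],[0,0,-0.03,0]]' 0.87
python3 -m pendant '[[0,-0.03,-0.03,-0.105],[-0.03,-0.03,-0.03,-0.105],[-0.03,-0.03,0,-0.105],[-0.03,-0.03,0,-0.105],[-0.03,-0.02,0,-0.105],[0,0,0,0]]'
python3 go.py -.015 .059 .1
python3 - <<'E'
from h import *
c=r.camera("top")
crop(c,252,150,180,134,4.4,"t4.png")
for d in r.outline_of("biscuit_a","top"):
    b=np.array(d["bbox"]);p=onz(c,[b[:2]],[.033])[0]; print(round(d["score"],2),b.round(1),R.from_euler('z',-.122).apply(p-[.5639,-.0642,0]).round(3))
E
```

```text
time: 11.52
ee_pos: [0.5501, -0.2276, 0.038]
eef_rot: [0.665, 0.747, 0.0, 0.0]
ft_force: [0.4, 0.4, -0.8]
width: 0.0595
grip_force: 15.0
time: 12.1
ee_pos: [0.5499, -0.2282, 0.1508]
eef_rot: [0.665, 0.747, 0.0, 0.001]
ft_force: [0.8, -0.2, 0.2]
width: 0.0755
grip_force: 0.0
time: 12.6
ee_pos: [0.4636, -0.3794, 0.2028]
eef_rot: [0.449, 0.893, -0.002, 0.001]
ft_force: [-0.8, 0.1, 0.6]
width: 0.0755
grip_force: 0.0
tcp in tray [-0.138  -0.3007  0.2028] axis deg 29.6 w 0.0755
tool shift [0.2522 0.2849 0.1014]
0.73 [268.9 168.8  17.4  16.8] [-0.01  -0.012  0.033]
0.69 [258.4 156.3  18.1  17.4] [0.04  0.02  0.033]
0.67 [310.7 170.8  16.8  12.6] [-0.037 -0.162  0.033]
0.55 [231.5 172.4  17.2  19.5] [-0.006  0.125  0.033]
0.51 [251.9 170.6  16.9  18.7] [-0.009  0.051  0.033]
0.41 [102.5 220.1  63.7  21.5] [-0.119  0.617  0.033]
```

View pics/t4.png

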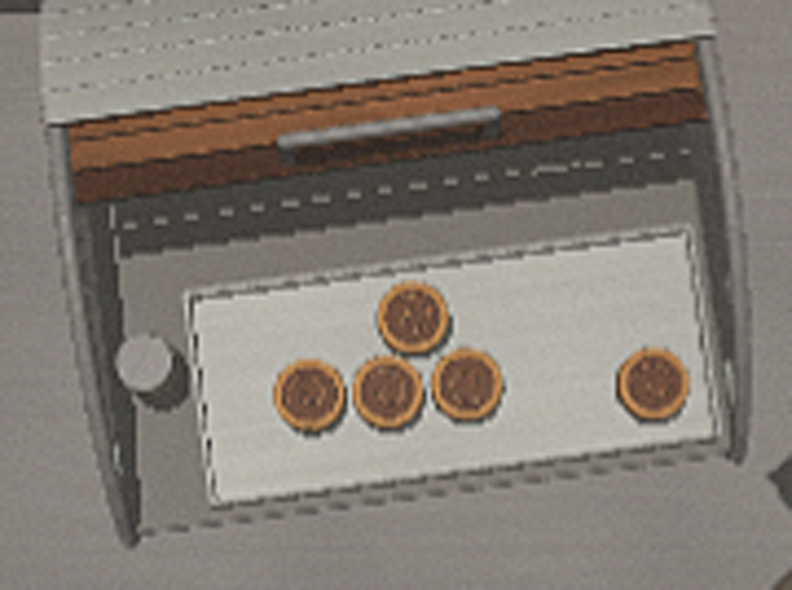

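E is now placed at (652,385). The others are undisturbed: A (310,395), B (388,394), C (467,385), D (413,318).

```bash
python3 - <<'E'
from h import *
c=r.camera("top")
u=np.array([[310,395],[388,394],[467,385],[413,318],[652,385]])/4.4+[162,83]
print(R.from_euler('z',-.122).apply(onz(c,u,[.04]*5)-[.5639,-.0642,0]).round(3))
E
python3 go.py -.015 .058 .07
```

```text
[[-0.009  0.122  0.04 ]
 [-0.016  0.058  0.04 ]
 [-0.017 -0.008  0.04 ]
 [ 0.044  0.029  0.04 ]
 [-0.036 -0.16   0.04 ]]
tcp in tray [-0.1328 -0.2934  0.2016] axis deg 29.5 w 0.0753
tool shift [0.2478 0.2756 0.1317]
```

```bash
python3 -m pendant '[[0.0248,0.0275,0,0],[0.0248,0.0275,0,0],[0.0248,0.0275,0,0],[0.0248,0.0275,0,0],[0.0248,0.0275,0,0],[0.0248,0.0275,0,0],[0.0248,0.0275,0,0],[0.0248,0.0275,0,0]]'; python3 -m pendant '[[0.0248,0.0275,0.01,0],[0.0248,0.0275,0.03,0],[0,0,0.04,0],[0,0,0.04,0],[0,0,0,0],[0,0,0,0]]'; python3 go.py -.016 .058 .038
```

```text
time: 13.42
ee_pos: [0.5262, -0.0769, 0.2017]
eef_rot: [0.448, 0.894, 0.001, 0.0]
ft_force: [0.2, 0.5, -0.5]
width: 0.0756
grip_force: 0.0
time: 13.92
ee_pos: [0.5385, -0.0117, 0.0846]
eef_rot: [0.449, 0.894, -0.001, -0.001]
ft_force: [-0.0, 0.2, 0.6]
width: 0.0759
grip_force: 0.0
tcp in tray [-0.0188  0.0552  0.0846] axis deg 29.7 w 0.0759
tool shift [0.001  0.004  0.0466]
```

```bash
python3 -m pendant '[[0.001,0.004,0.015,0],[0,0,0.016,0],[0,0,0.016,0],[0,0,0,0],[0,0,0,0]]'; python3 go.py -.016 .058 .038
```

```text
time: 14.33
ee_pos: [0.5435, -0.0093, 0.0403]
eef_rot: [0.449, 0.893, 0.001, 0.001]
ft_force: [0.0, -0.3, 0.6]
width: 0.0758
grip_force: 0.0
tcp in tray [-0.0135  0.0569  0.0403] axis deg 29.6 w 0.0758
tool shift [ 0.0021 -0.0016  0.0023]
```

Close, lift, and carry to (.035,-.095): in the tray that is (+.05,-.153), so in tool axes at 30° it is x ≈ -.158, y ≈ -.033.

```bash
python3 -m pendant '[[0.001,-0.001,0.002,0],[0,0,0,0],[0,0,0,0],[0,0,0,0],[0,0,0,0],[0,0,0,0]]' 0.5; python3 go.py 0.035 -0.095 0.1;  python3 -m pendant '[[0,0,-0.02,0],[0,0,-0.03,0],[-0.005,-0.001,-0.02,0],[-0.03,-0.006,0,0],[-0.03,-0.006,0,0],[-0.03,-0.006,0,0],[-0.03,-0.006,0,0],[-0.03,-0.006,0,0]]'; python3 -m pendant '[[0,0,0.025,0],[0,0,0.02,0],[0,0,0,0],[0,0,0,0]]'; python3 go.py 0.035 -0.095 0.0385
```

```text
time: 14.83
ee_pos: [0.5418, -0.0091, 0.0371]
eef_rot: [0.449, 0.894, 0.001, 0.0]
ft_force: [-1.9, 0.4, 7.9]
width: 0.0599
grip_force: 15.0
tcp in tray [-0.0153  0.0574  0.0371] axis deg 29.6 w 0.0599
tool shift [-0.1573 -0.0316 -0.0629]
time: 15.5
ee_pos: [0.6091, -0.1534, 0.1062]
eef_rot: [0.449, 0.894, 0.0, -0.0]
ft_force: [-0.3, 0.3, -0.5]
width: 0.0593
grip_force: 15.0
time: 15.83
ee_pos: [0.608, -0.1519, 0.0605]
eef_rot: [0.449, 0.894, -0.0, -0.001]
ft_force: [0.2, -0.7, 0.2]
width: 0.0592
grip_force: 15.0
tcp in tray [ 0.0331 -0.0924  0.0605] axis deg 29.6 w 0.0592
tool shift [-0.0032  0.0004  0.022 ]
```

```bash
python3 -m pendant '[[-0.003,0,0.011,0],[0,0,0.011,0],[0,0,0,0],[0,0,0.001,0],[0,0,0,0]]'; python3 go.py; python3 -m pendant '[[0,0,0,0],[0,0,0,0],[0,0,0,0],[0,0,-0.01,0],[0,0,-0.03,0],[0,0,-0.03,0]]' 0.87; python3 -m pendant '[[0,0,-0.01,0.1163],[0,0,0,0.1163],[0,0,0,0.1163],[0,0,0,0.1163],[0,0,0,0.1163],[0,0,0,0.1163],[0,0,0,0.1163],[0,0,0,0.1163]]'; python3 -m pendant '[[0,0,0,0.1163],[0,0,0,0]]'; python3 go.py -0.017 -0.008 0.038
```

```text
time: 16.25
ee_pos: [0.6105, -0.1545, 0.0382]
eef_rot: [0.449, 0.894, 0.0, 0.0]
ft_force: [0.5, 0.5, -0.9]
width: 0.0598
grip_force: 15.0
tcp in tray [ 0.0353 -0.0953  0.0382] axis deg 29.7 w 0.0598
time: 16.75
ee_pos: [0.6096, -0.1546, 0.1087]
eef_rot: [0.449, 0.893, -0.001, -0.001]
ft_force: [0.7, -0.5, 1.0]
width: 0.0752
grip_force: 0.0
time: 17.42
ee_pos: [0.6106, -0.1545, 0.119]
eef_rot: [0.804, 0.595, 0.0, 0.0]
ft_force: [0.1, -0.5, -0.3]
width: 0.0758
grip_force: 0.0
time: 17.58
ee_pos: [0.6107, -0.1544, 0.1187]
eef_rot: [0.837, 0.547, 0.0, 0.0]
ft_force: [0.4, -0.1, -0.8]
width: 0.0756
grip_force: 0.0
tcp in tray [ 0.0355 -0.0952  0.1187] axis deg -30.6 w 0.0756
tool shift [ 0.0483 -0.0896  0.0807]
```

```bash
python3 -m pendant '[[0.016,-0.03,0,0],[0.016,-0.03,0,0],[0.016,-0.03,0,0],[0,0,0.03,0],[0,0,0.02,0],[0,0,0,0],[0,0,0,0]]';python3 go.py -0.017 -0.008 0.038
```

```text
time: 18.17
ee_pos: [0.5465, -0.0752, 0.0683]
eef_rot: [0.835, 0.55, -0.0, -0.0]
ft_force: [0.6, -0.4, 0.9]
width: 0.076
grip_force: 0.0
tcp in tray [-0.0186 -0.0088  0.0683] axis deg -30.2 w 0.076
tool shift [0.0015 0.001  0.0303]
```

```bash
python3 -m pendant '[[0.001,0.001,0.015,0],[0,0,0.015,0],[0,0,0,0],[0,0,0,0]]';python3 go.py -0.017 -0.008 0.038; python3 -m pendant '[[0,0,0,0],[0,0,0,0],[0,0,0,0],[0,0,0,0],[0,0,0,0],[0,0,0,0]]' 0.5;  python3 -m pendant '[[0,0,-0.01,0],[0,0,-0.015,0],[-0.014,-0.002,0,0],[-0.014,-0.002,0,0],[0,0,0,0],[0,0,0,0]]';python3 go.py -0.035 -0.03 0.0385
```

```text
time: 18.5
ee_pos: [0.5482, -0.0752, 0.0383]
eef_rot: [0.836, 0.549, -0.0, 0.0]
ft_force: [0.1, -0.2, -0.5]
width: 0.0759
grip_force: 0.0
tcp in tray [-0.0169 -0.009   0.0383] axis deg -30.3 w 0.0759
tool shift [ 0.0008 -0.0006  0.0003]
time: 19.0
ee_pos: [0.5486, -0.0744, 0.0387]
eef_rot: [0.836, 0.549, 0.0, 0.0]
ft_force: [-1.2, 0.2, 6.3]
width: 0.0591
grip_force: 15.0
time: 19.5
ee_pos: [0.5322, -0.0998, 0.0627]
eef_rot: [0.836, 0.548, -0.0, -0.0]
ft_force: [-0.1, -0.3, -1.0]
width: 0.0599
grip_force: 15.0
tcp in tray [-0.0358 -0.0315  0.0627] axis deg -30.5 w 0.0599
tool shift [ 0.0017 -0.0001  0.0242]
```

```bash
python3 -m pendant '[[0.001,0,0.012,0],[0,0,0.012,0],[0,0,0,0],[0,0,0,0]]';python3 go.py -0.035 -0.03 0.0385; python3 -m pendant '[[0,0,0,0],[0,0,0,0],[0,0,0,0],[0,0,-0.01,0],[0,0,-0.03,0],[0,0,-0.04,0],[0,0,-0.04,0],[0,0,-0.04,0]]' 0.87; python3 -m pendant '[[-0.034,0.003,0,0],[-0.034,0.003,0,0],[-0.034,0.003,0,0],[-0.034,0.003,0,0],[-0.034,0.003,0,0],[-0.034,0.003,0,0],[-0.034,0.003,0,0],[-0.034,0.003,0,0]]'; python3 -m pendant '[[-0.034,0,0,0],[0,0,0,0],[0,0,0,0]]'
python3 - <<'E'
from h import *
c=r.camera("top")
crop(c,252,150,180,134,4.4,"t5.png")
for d in r.outline_of("biscuit_a","top"):
    b=np.array(d["bbox"]);p=onz(c,[b[:2]],[.036])[0]; print(round(d["score"],2),b.round(1),R.from_euler('z',-.122).apply(p-[.5639,-.0642,0]).round(3))
E
```

```text
time: 19.83
ee_pos: [0.533, -0.0973, 0.0377]
eef_rot: [0.835, 0.55, -0.001, -0.001]
ft_force: [0.3, -0.3, -0.1]
width: 0.0596
grip_force: 15.0
tcp in tray [-0.0347 -0.0291  0.0377] axis deg -30.3 w 0.0596
tool shift [-0.001   0.0002 -0.0008]
time: 20.5
ee_pos: [0.5332, -0.0981, 0.2014]
eef_rot: [0.836, 0.549, -0.0, -0.0]
ft_force: [0.9, 2.3, 0.1]
width: 0.0759
grip_force: 0.0
time: 21.17
ee_pos: [0.4473, -0.3582, 0.1999]
eef_rot: [0.835, 0.55, 0.0, 0.0]
ft_force: [0.8, -0.3, -0.2]
width: 0.0756
grip_force: 0.0
time: 21.42
ee_pos: [0.4326, -0.3905, 0.1999]
eef_rot: [0.837, 0.547, -0.0, 0.0]
ft_force: [1.0, 1.0, 0.3]
width: 0.0757
grip_force: 0.0
0.68 [291.6 152.6  16.7  17.3] [ 0.038 -0.102  0.036]
0.68 [233.2 171.4  19.4  19.4] [-0.004  0.119  0.036]
0.6 [255.  156.8  14.   18.6] [0.039 0.033 0.036]
0.58 [308.2 171.4  19.3  15.3] [-0.038 -0.153  0.036]
0.57 [275.9 173.   18.3  17.4] [-0.029 -0.035  0.036]
```

View pics/t5.png

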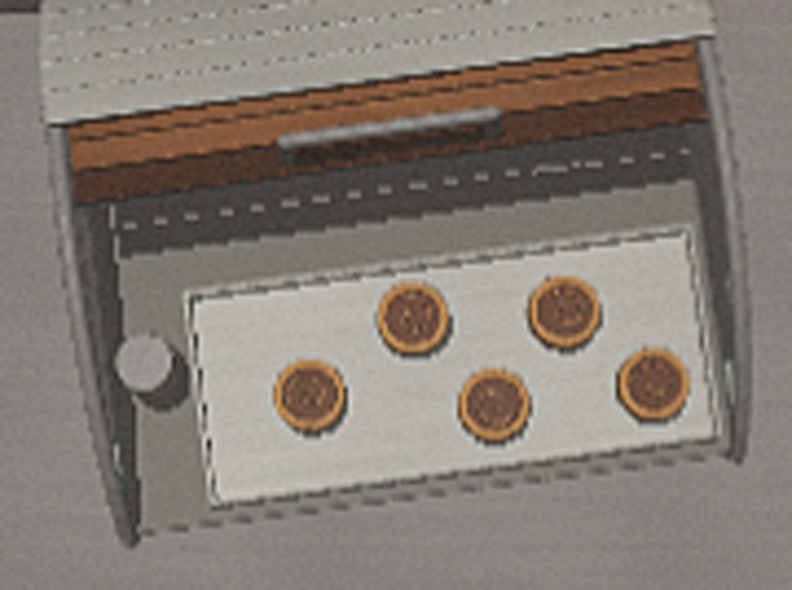

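All five biscuits lie flat and apart, at (310,395), (413,318), (495,405), (564,312) and (652,384). The smallest centre distance is about 96 mm. The shutter is up, the pot is where it was and the arm is clear.

```bash
python3 -c "
from bench import r
print(r.close_job())"
```

```text
the job is handed in; nothing more can be done
None
```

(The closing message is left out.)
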